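# Daily check of the precision balance

### The job

Get the balance ready and load it for its daily check: slide its transport lock grip to the right, all the way to its free end stop, then slide the roof pane of the weighing chamber fully back. Take the largest of the three steel check weights out of the tray, set it gently upright on the middle of the pan and let go, then slide the roof pane fully shut again. Leave the lock free and the other two weights and the beaker where they are.

Things in the scene. Friction and masses are not known exactly. Their poses are not given: they have to be found in the camera images.
- balance: White bench balance, 272 x 200 mm, fixed. Origin on the bench (z = 0) under the pan's centre; x towards its rear, y to its left. Front deck: x -180 to -92 mm, top z = 58 mm; display and keys nearly flush. Behind it the clear weighing chamber: x -90 to 90 mm (its rails to 128 mm), y +-93 mm, frame up to z = 140 mm. With the roof pane back it is open from above over x -80 to 40 mm, y +-83 mm.
- transport_lock (a joint): Travel of the transport lock grip, m: 0 = locked (left end, closed padlock sign), 0.040 = free (right end stop, open padlock sign). Moves along the balance's -y, resists with about 2.5 N, stays where it is left. Short of the free end (under about 35 mm) its bolt keeps the pan from sinking.
- lock_grip (a point): Centre of the top face of the black ribbed transport lock grip, z = 85 mm. The grip is a block 22 mm (along balance x) by 16 mm (along y), standing 27 mm above the deck; its left side face (balance +y), 8 mm from this point, is free to push on; its foot plate (5 mm high) is 3 mm wider on each side.
- lid (a joint): Travel of the sliding roof pane, m: 0 = chamber shut (pane at the front), 0.125 = fully back at its end stop. It moves along the balance's +x, resists with about 1.5 N and stays where it is left.
- lid_grip (a point): Centre of the top of the black bar grip on the sliding roof pane, z = 153.5 mm. Bar: 60 mm long (balance y), 12 mm thick (x), 18 mm tall above the pane (upper face z = 135.5 mm); front and rear faces are free to push on. The pane reaches 18.5 mm in front of the bar's centre and 108.5 mm behind it.
- pan_centre (a point): Centre of the upper face of the round steel weighing pan, 110 mm across, z = 71 mm when unloaded, 59 mm below the roof pane.
- weigh_pan (a joint): How far the sprung pan has sunk, m: 0 empty, 0.004 fully down. With the lock free the large weight sinks it about 4 mm, the medium one about 1.5 mm; with the lock on it stays up.
- weight_large: Largest check weight, 200 g polished steel: cylindrical body 30 mm across and 32 mm high, with a narrower knob 20 mm across on top, 52 mm high in all. Origin at the centre of its underside, z up. It stands upright in the tray in any of the three places.
- weight_medium: Medium check weight, same shape, 24 mm across the body and 42 mm high, 100 g. Origin at the centre of its underside.
- weight_small: Small check weight, same shape, 19 mm across the body and 33 mm high, 50 g. Origin at the centre of its underside.
- weight_tray: Shallow black tray fixed to the bench, 180 mm (its x) by 66 mm (its y), rim 12 mm high, inner floor about 5 mm above the bench. Origin at the centre of its underside. The three weights stand in a row along its x, 55 mm apart, on its middle line.
- beaker: Clear empty beaker 54 mm across and 70 mm high standing on the bench to the right of the balance. Origin at the centre of its underside.
Mind the look-alikes: they are no part of the job. What is shaped like the weight_large but orange or turquoise is not meant.

How it is judged:
By the outcome, as a careful person would: the job done as asked, in the order asked, and still so for the second after the job is handed in, with the robot touching nothing.
It also fails if it takes over 64 s, if anything falls off the work surface, if the arm or the gripper's body presses on something with over 40 N, if the wrist force passes 120 N, or if a joint passes its speed limit or range.

### The arm

A 6-joint arm with a two-finger parallel gripper is mounted at the origin on a cart in front of the work surface, level with it; the furniture and walls round the work are solid. World frame = base frame: x ahead of the robot, y to its left, z up, the work surface at z = 0. Lengths are in m, angles in rad, forces in N, time in s.
With the tool pointing down it reaches from about 0.375 to 0.9 m from the base axis. Payload 3.1 kg.
Tool frame: the origin (TCP) lies at the very end of the fingers, on their centre line; the grasp point (between the pads) lies 19 mm behind it; z points along the fingers, y is the line along which they close (so a half turn about z gives the same grasp; the last joint's range is limited). The gripper opens to 87 mm and grips with 3 to 60 N. Pads are 19 mm wide; open, the fingers measure 117 mm over their backs; the gripper's body (75 mm by 190 mm) begins 51 mm behind the grasp point.
Start: joints at [1.024, 0.527, 1.433, -0, 1.181, -0.178], TCP at [0.225, 0.583, 0.223] pointing down, gripper open.
Joint ranges: [-3.08, 3.08], [-0.75, 2.2], [0.22, 2.44], [-1.43, 4.57], [0, 2.65], [-2.85, 2.85]. Speed limits (rad/s): [2.79, 2.79, 3.14, 3.14, 3.14, 3.14].

### API

Orientations are given as a rotation vector (axis times angle).
In Python, from station import ctrl, cams gives the robot as it stands.
- The arm moves only by the tool carry_out, never from a script. Its argument "targets" is one flat list of numbers, 7 for each row, row after row: the shift along the tool's x, y, z in mm, then the turn, a rotation vector about the tool's x, y, z in rad, then the finger opening in mm, from 0 to 87. In form: [dx, dy, dz, rx, ry, rz, jaw, dx, dy, dz, rx, ry, rz, jaw, ...]. A call has 1 to 20 rows; each row is the pose to reach, as a shift and turn from the pose commanded when the call began, along the tool's axes at that moment; what a row does not reach only later rows make up. A row lasts 1/10 s, in which the tool goes at most 50 mm and 8.59 degrees, less where a joint would pass 70% of its speed; a pose out of reach is approached as far as the arm can. A call with a gripper value outside its range is refused whole. The fingers move at their own pace and stop on an object; "newtons" is the grip in N (left out, the last holds). Time passes only in rows, so rows that repeat a pose let the fingers close. It gives the time, the measured TCP pose, the force, the opening and the grip force at its end, in the units of the state.
- ctrl.state(): the state, without advancing time (a new reading comes with each control period).
- cams.snapshot(name): name is "scene" or "top" or "wrist"; returns a dict with "pixels" (420x560x3 uint8, red, green, blue), "fx", "fy", "cx", "cy" (pixels), "R" (3x3) and "t" (3): a world point X has camera coordinates R X + t. Camera axes: x right, y down, z forward; pixel columns grow to the right and rows downward; lengths in m; the calibration is good to about 2 mm. A picture is of the moment at which its call begins. There is no depth.
- ctrl.sign_off(): hands the job in; it is judged then, once.
The state is a dict: "clock": time; "qpos": joint angles; "qd": joint speeds; "joint_efforts": joint torques, N m; "eef_pos": TCP position; "ee_rot": TCP orientation; "ft_force": force on the tool from outside, world axes, zero at the start; "torque": the same for the moment, N m; "width": finger opening in m; "grasp_force": force on a finger pad.
Only numpy, scipy, OpenCV 4.12 (cv2) and the standard library are available. Lean on these libraries where they do the work, as an engineer would, in place of code of your own. Each camera call takes 0.05 s, during which the arm holds its last target. There are 200 camera calls.

## Working session

There is one attempt and no reset: what is moved stays moved. The work goes in short steps, Python scripts to look and compute and a tool call to move; the robot and the scene stay as the last step left them, time stands still between calls to the robot, and variables do not carry over. Pictures are saved under pics/ and viewed, at most 10 in all, crops included, and the job is handed in when it is done.

Besides the shell and the picture viewer there is one more tool, called as name(argument=value, ...) on one line, values as JSON. carry_out: Moves the arm, as the interface text tells. Its arguments: {"type":"object","properties":{"targets":{"type":"array","items":{"type":"number"}},"newtons":{"type":"number"}},"required":["targets"]}

```bash
mkdir -p pics; cat > h.py <<'E'
from station import ctrl, cams
import numpy as np, cv2
def snap(n,f=None):
    s=cams.snapshot(n)
    if f: cv2.imwrite('pics/'+f,cv2.cvtColor(np.array(s['pixels']),cv2.COLOR_RGB2BGR))
    return s
def ray(s,u,v,z):
    R=np.array(s['R']);t=np.array(s['t']);c=-R.T@t
    d=R.T@np.array([(u-s['cx'])/s['fx'],(v-s['cy'])/s['fy'],1])
    return c+d*(z-c[2])/d[2]
def proj(s,X):
    p=np.array(s['R'])@np.array(X)+np.array(s['t'])
    return p[0]/p[2]*s['fx']+s['cx'],p[1]/p[2]*s['fy']+s['cy']
E
python3 - <<'E'
from h import *
a=snap('scene');b=snap('top')
for s in(a,b): print(s['fx'],s['cx'],s['cy'],-np.array(s['R']).T@np.array(s['t']),np.round(s['R'],2).tolist())
im=[cv2.cvtColor(np.array(s['pixels']),cv2.COLOR_RGB2BGR) for s in(a,b)]
cv2.imwrite('pics/a.png',im[0]);cv2.imwrite('pics/b.png',im[1])
st=ctrl.state();print({k:np.round(v,3).tolist() for k,v in st.items()})
E
```

```text
531.0462445069139 283.00369390139895 208.64888763615286 [-0.29551798  0.74358637  0.8958138 ] [[-0.67, -0.74, -0.02], [-0.41, 0.4, -0.82], [0.62, -0.54, -0.57]]
463.6301935767374 281.3222161151724 205.50252063162168 [ 0.44529273 -0.01701483  1.24678676] [[-0.01, -1.0, 0.0], [-1.0, 0.01, -0.08], [0.08, -0.0, -1.0]]
{'clock': 0.1, 'qpos': [1.025, 0.528, 1.434, 0.0, 1.181, -0.178], 'qd': [-0.0, -0.002, -0.003, -0.0, -0.0, -0.0], 'joint_efforts': [-0.0, -44.098, -17.715, 0.064, 0.053, -0.0], 'eef_pos': [0.224, 0.583, 0.222], 'ee_rot': [-0.574, -3.088, 0.003], 'ft_force': [-0.208, -0.353, 0.36], 'torque': [-0.056, 0.039, -0.045], 'grasp_force': 0.0, 'width': 0.087}
```

View pics/a.png

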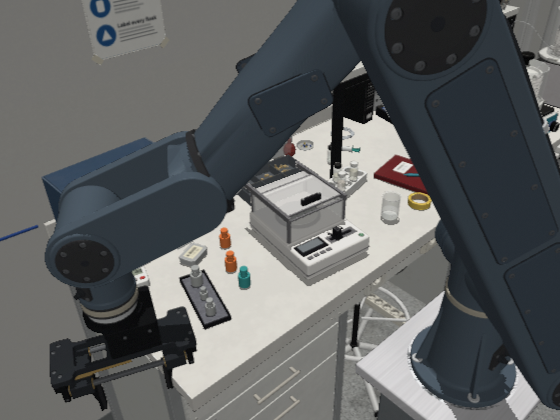

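View pics/b.png

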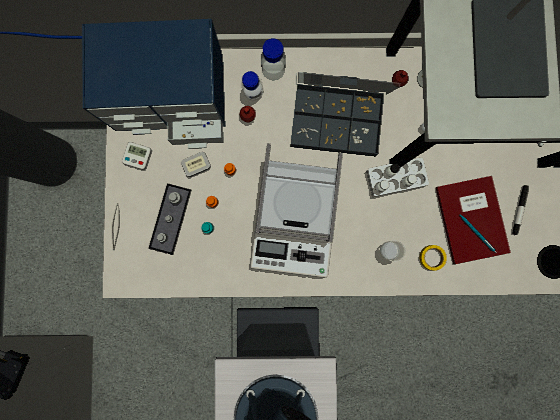

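The top view shows the balance at about (295,215), with the tray at (170,219) holding three steel weights. The orange items at (229,170) and (212,202) and the turquoise one at (207,228) are look-alikes. The beaker is at (389,252). I'll enlarge the tray and balance next.

```bash
python3 - <<'E'
import cv2,numpy as np
b=cv2.imread('pics/b.png');a=cv2.imread('pics/a.png')
x=cv2.resize(b[150:282,140:345],None,fx=3.8,fy=3.8,interpolation=cv2.INTER_CUBIC)
cv2.imwrite('pics/c.png',x)
E
```

```text
(no output)
```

View pics/c.png

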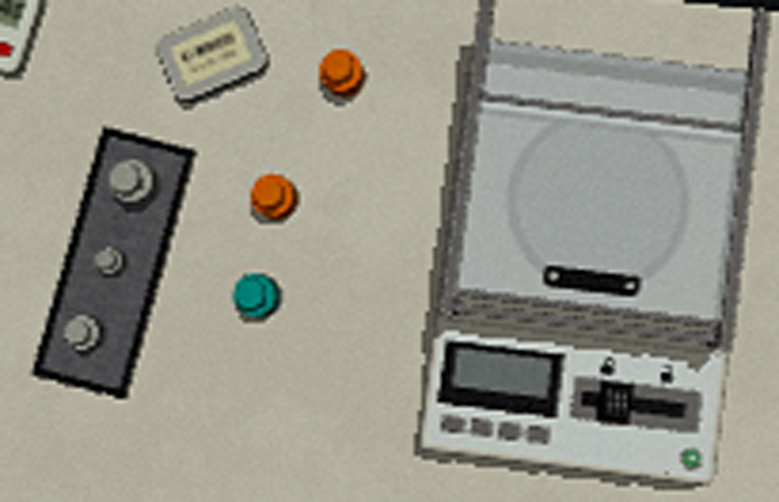

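The steel weights in the tray are at crop (130,181), (108,261) and (82,332), which is full-image (174,198), (168,219) and (162,237). The one at (174,198) has the widest body and is bare steel, so it is the large one; the orange and turquoise pieces lie outside the tray. The lid bar is at crop (591,281), and the lock grip at (615,402) is under the closed padlock.

```bash
python3 - <<'E'
from h import *
b=snap('top');im=np.array(b['pixels']).astype(int);g=im.sum(2)/3
def blobs(mask,x0,y0,x1,y1,mn):
    m=np.zeros_like(mask,np.uint8);m[y0:y1,x0:x1]=mask[y0:y1,x0:x1]
    n,l,st,c=cv2.connectedComponentsWithStats(m)
    return [(st[i],c[i],np.argwhere(l==i)[:,::-1].astype(np.float32)) for i in range(1,n) if st[i][4]>=mn]
for st,c,p in blobs(g<70,280,218,312,230,15):
    w=cv2.minAreaRect(p);(cx,cy),sz,an=w
    vx=cv2.fitLine(p,cv2.DIST_L2,0,.01,.01).ravel()
    A=ray(b,c[0]-20*vx[0],c[1]-20*vx[1],.1535);B=ray(b,c[0]+20*vx[0],c[1]+20*vx[1],.1535);d=A-B
    print('bar',c,sz,ray(b,*c,.1535),'yaw',np.arctan2(-d[0],d[1]))
for st,c,p in blobs(g<45,284,245,328,268,5): print('dark',st,c,ray(b,*c,.085))
for st,c,p in blobs(g>95,155,185,187,250,15):
    print('weight',st,c,cv2.minEnclosingCircle(p),ray(b,*c,.037))
hv=cv2.cvtColor(np.array(b['pixels']),cv2.COLOR_RGB2HSV)
print(g[249:264,294:312].astype(int))
for n,q in dict(fl=(420,455),fr=(713,487),dl=(440,335),lr=(733,350)).items(): print(n,ray(b,q[0]/3.8+140,q[1]/3.8+150,.058))
q=[ray(b,u/3.8+140,v/3.8+150,.012) for u,v in((105,129),(194,152),(128,395),(36,375))];print(q, np.mean(q,0))
E
```

```text
bar [294.77419355 223.58870968] (24.43484115600586, 5.209458351135254) [ 0.49382127 -0.05170445  0.1535    ] yaw -0.13373532343290367
dark [284 245   3  15  32] [284.96875 251.96875] [ 0.42628715 -0.02863732  0.085     ]
dark [314 248   3   2   5] [314.8 248.6] [ 0.4340024 -0.1031617  0.085    ]
dark [293 250  27  12 154] [304.38961039 255.87662338] [ 0.41617246 -0.0769471   0.085     ]
weight [155 185  12  39 240] [158.42083333 198.12916667] ((160.5, 204.0), 19.780139923095703) [0.56879136 0.30117034 0.037     ]
weight [176 185  11   3  22] [182.27272727 185.68181818] ((181.0, 186.0), 5.099119663238525) [0.60111904 0.23900173 0.037     ]
weight [169 192  11  11  77] [173.72727273 196.49350649] ((173.93478393554688, 196.8478240966797), 5.503581523895264) [0.5727608  0.26113015 0.037     ]
weight [175 209  12  41 262] [182.40839695 235.24427481] ((180.5, 229.0), 20.74256706237793) [0.47116024 0.23746216 0.037     ]
weight [165 215   7   7  28] [167.85714286 217.78571429] ((168.0, 218.0), 3.1623775959014893) [0.51699817 0.27585346 0.037     ]
weight [157 233   9   9  51] [160.82352941 
[... 898 characters left out ...]
  96  95  98  99 104  92]
 [113 138 104  27  10   2   7   0   0   0   9  43  93  91  94  92  93  95]
 [192 193 198 186 100 102  67  84  56  30  31  51 114  84  86  90  87  90]
 [187 186 187 191 196 198 195 194 196 200 202 199 196 188 137 159 113  90]
 [186 185 184 190 185 184 186 185 189 190 189 184 189 188 191 192 196 193]]
fl [0.38164526 0.05910442 0.058     ]
fr [ 0.35869553 -0.13666255  0.058     ]
dl [0.4616482  0.04539279 0.058     ]
lr [ 0.44987016 -0.15167854  0.058     ]
[array([0.60935376, 0.28357539, 0.012     ]), array([0.59248973, 0.22067753, 0.012     ]), array([0.42245481, 0.26536032, 0.012     ]), array([0.43689359, 0.3296347 , 0.012     ])] [0.51529797 0.27481198 0.012     ]
```

carry_out(targets=[-100,-127,5,0,0,-0.1,0,-407,-508,20,0,0,-0.248,0,-407,-508,20,0,0,-0.248,0,-407,-508,20,0,0,-0.248,0,-407,-508,20,0,0,-0.248,0,-407,-508,20,0,0,-0.248,0,-407,-508,20,0,0,-0.248,0,-407,-508,20,0,0,-0.248,0,-407,-508,20,0,0,-0.248,0,-407,-508,20,0,0,-0.248,0,-407,-508,20,0,0,-0.248,0,-407,-508,20,0,0,-0.248,0,-407,-508,20,0,0,-0.248,0,-407,-508,20,0,0,-0.248,0,-407,-508,20,0,0,-0.248,0,-407,-508,20,0,0,-0.248,0,-407,-508,20,0,0,-0.248,0])

```text
clock: 1.85
eef_pos: [0.4209, -0.0356, 0.2024]
ee_rot: [-0.185, -3.135, -0.001]
ft_force: [0.7, -0.3, 0.4]
width: 0.0004
grasp_force: 0.0
```

```bash
python3 - <<'E'
from h import *
s=snap('wrist','w1.png');st=ctrl.state()
print(st['clock'],st['eef_pos'],st['ee_rot'],st['width'])
print(s['fx'],s['cx'],s['cy'],-np.array(s['R']).T@np.array(s['t']),np.round(s['R'],2).tolist())
b=snap('top');print(ray(b,297.9,203.4,.071))
E
```

```text
1.9 [ 0.42105705 -0.03563905  0.20251655] [-1.84066573e-01 -3.13542457e+00 -5.09060101e-04] 0.00046641908257906987
375.44459394817227 279.4395441350524 208.14148786279964 [ 0.34998358 -0.02773093  0.36489908] [[0.12, 0.99, 0.0], [0.96, -0.11, 0.26], [0.26, -0.03, -0.97]]
[ 0.54882686 -0.06285314  0.071     ]
```

View pics/w1.png

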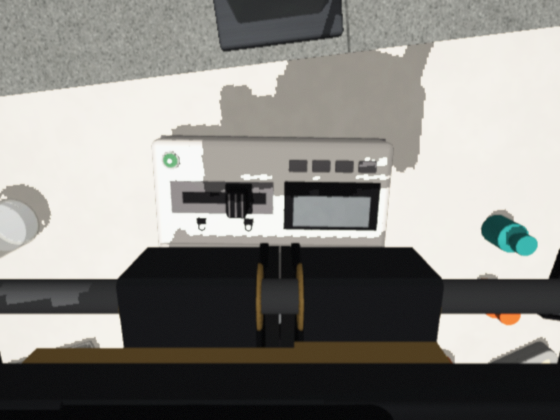

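The wrist view shows the lock grip at about (237,202), its slot running left and right, and nothing between it and the display. Image right is balance +y.

```bash
python3 - <<'E'
from h import *
s=snap('wrist');im=np.array(s['pixels']).astype(int);g=im.sum(2)//3
th=.1178
c=ray(s,237,203,.085);print(c)
P=np.array([.5488,-.0615]);xb=np.array([np.cos(th),-np.sin(th)]);yb=np.array([np.sin(th),np.cos(th)])
f=lambda w:((w[:2]-P)@xb,(w[:2]-P)@yb)
print(f(c),'tcp',f(np.array(ctrl.state()['eef_pos'])),'bar',f(np.array([.4938,-.0517])))
for q in((156,243,.058),(386,243,.058),(155,141,.058),(388,141,.058)):
    w=ray(s,*q);print(w,f(w))
for r in range(182,222,3): print(r,g[r,220:262:2].tolist())
E
```

```text
[ 0.41765614 -0.06837374  0.085     ]
(np.float64(-0.12942712620449529), np.float64(-0.022239139561119958)) tcp (np.float64(-0.12951748942185853), np.float64(0.01044194295042922)) bar (np.float64(-0.0557705998499992), np.float64(0.003268056359866328))
[ 0.45138717 -0.14740812  0.058     ] (np.float64(-0.08664113286398704), np.float64(-0.09676145088410067))
[0.47488358 0.05106134 0.058     ] (np.float64(-0.08663322418806316), np.float64(0.10309401123803512))
[ 0.36522228 -0.13047983  0.058     ] (np.float64(-0.1741984076975304), np.float64(-0.09007725012396438))
[0.38730178 0.05647911 0.058     ] (np.float64(-0.17424478694848494), np.float64(0.09818094905814848))
182 [73, 73, 73, 57, 48, 49, 57, 60, 61, 60, 61, 60, 59, 59, 60, 66, 78, 81, 83, 82, 82]
185 [69, 68, 61, 20, 11, 12, 12, 11, 12, 12, 12, 13, 12, 13, 13, 11, 43, 70, 71, 70, 70]
188 [69, 77, 69, 20, 13, 8, 9, 9, 9, 7, 8, 8, 7, 9, 11, 14, 83, 140, 128, 81, 104]
191 [46, 103, 100, 27, 11, 8, 10, 11, 10, 9, 11, 10, 8, 9, 11, 15, 60, 122, 123, 124, 123]
194 [30, 33, 30, 13, 43, 29, 13, 31, 45, 13, 22, 50, 13, 9, 10, 13, 18, 32, 3
[... 192 characters left out ...]
[110, 111, 102, 35, 75, 66, 29, 65, 98, 31, 41, 101, 27, 10, 12, 23, 58, 96, 95, 96, 85]
206 [145, 146, 139, 54, 72, 65, 29, 69, 104, 30, 41, 105, 25, 10, 13, 24, 83, 145, 147, 147, 146]
209 [146, 146, 144, 61, 72, 70, 30, 65, 106, 29, 39, 104, 26, 11, 19, 29, 76, 145, 146, 146, 146]
212 [181, 175, 173, 84, 68, 72, 28, 60, 104, 29, 37, 103, 26, 33, 62, 51, 109, 154, 155, 155, 156]
215 [248, 248, 248, 213, 85, 75, 28, 54, 101, 29, 36, 101, 44, 212, 245, 244, 245, 246, 246, 246, 246]
218 [248, 248, 248, 248, 244, 233, 229, 225, 212, 211, 212, 202, 79, 105, 114, 115, 136, 241, 248, 248, 248]
221 [248, 248, 248, 248, 248, 248, 248, 249, 248, 248, 248, 241, 86, 31, 32, 31, 94, 229, 248, 248, 249]
```

carry_out(targets=[0,0,40,0,0,0,0,0,0,80,0,0,0,0,0,0,110,0,0,0,0,0,0,128,0,0,0,0,0,0,128,0,0,0,0,0,-6,128,0,0,0,0,0,-12,128,0,0,0,0,0,-17,128,0,0,0,0,0,-22,128,0,0,0,0,0,-27,128,0,0,0,0,0,-32,128,0,0,0,0,0,-37,128,0,0,0,0,0,-41,128,0,0,0,0,0,-45,128,0,0,0,0,0,-47,128,0,0,0,0,0,-47,128,0,0,0,0], newtons=20)

```text
clock: 3.6
eef_pos: [0.416, -0.0843, 0.0744]
ee_rot: [-0.188, -3.135, 0.0]
ft_force: [-0.3, 0.3, 0.1]
width: 0.0006
grasp_force: 0.0
```

```bash
python3 - <<'E'
from h import *
s=snap('wrist','w2.png');st=ctrl.state()
print(st['clock'],st['eef_pos'],st['ft_force'])
im=cv2.imread('pics/w2.png');cv2.imwrite('pics/w2c.png',im)
E
```

```text
3.65 [ 0.41594716 -0.08417337  0.07438393] [ 0.2945836  -0.02922005 -0.60532787]
```

View pics/w2.png

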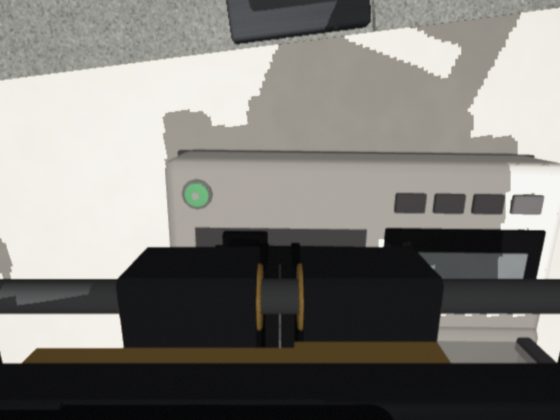

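The wrist view shows the grip at about (245,240), beside the fingers, with some slot left to its right from (195,237). I'll keep pushing in small steps until the force rises.

carry_out(targets=[0,-2,0,0,0,0,0,0,-4,0,0,0,0,0,0,-4,0,0,0,0,0])

```text
clock: 3.95
eef_pos: [0.4157, -0.0851, 0.0745]
ee_rot: [-0.194, -3.135, -0.007]
ft_force: [6.4, 14.8, 2.2]
width: 0.0011
grasp_force: 7.8
```

carry_out(targets=[0,-2,0,0,0,0,0,0,-4,0,0,0,0,0,0,-4,0,0,0,0,0])

```text
clock: 4.25
eef_pos: [0.4154, -0.0856, 0.0746]
ee_rot: [-0.2, -3.135, -0.015]
ft_force: [14.4, 33.6, 2.7]
width: 0.0003
grasp_force: 17.1
```

carry_out(targets=[0,10,0,0,0,0,0,0,18,0,0,0,0,0,0,20,-50,0,0,0,0,0,25,-95,0,0,0,0,-25,48,-95,0,0,0,0,-45,48,-95,0,0,0,0,-45,48,-95,0,0,0,0])

```text
clock: 4.95
eef_pos: [0.4687, -0.0504, 0.1703]
ee_rot: [0.185, 3.131, -0.003]
ft_force: [-0.2, 0.4, -1.0]
width: 0.0003
grasp_force: 0.0
```

```bash
python3 - <<'E'
from h import *
s=snap('wrist','w3.png');b=snap('top')
print(ctrl.state()['eef_pos'],ctrl.state()['ee_rot'],-np.array(s['R']).T@np.array(s['t']))
w=cv2.resize(cv2.imread('pics/w3.png')[:,80:480],(400,420))
t=cv2.cvtColor(np.array(b['pixels']),cv2.COLOR_RGB2BGR)[150:290,235:365]
t=cv2.resize(t,(390,420),interpolation=cv2.INTER_CUBIC);cv2.imwrite('pics/m3.png',np.hstack([w,t]))
E
```

```text
[ 0.46447707 -0.04947007  0.16904612] [-1.87491863e-01 -3.13360467e+00 -1.49285679e-04] [ 0.39682711 -0.04193201  0.33236018]
```

View pics/m3.png

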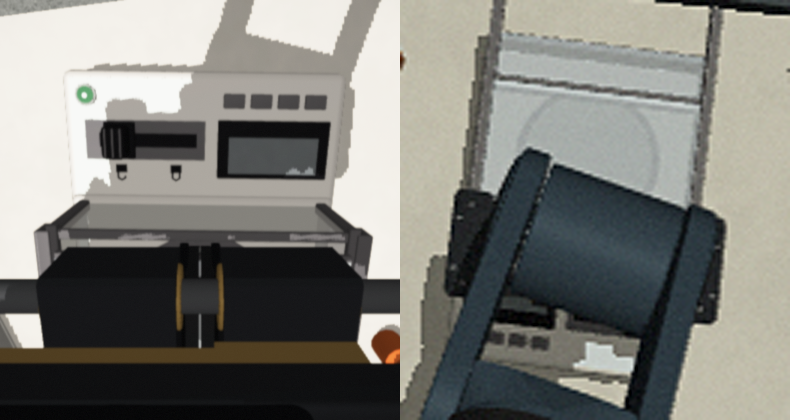

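The lock grip now sits at the open padlock (118,140), against the right end of its slot. Next is the lid.

carry_out(targets=[0,0,14,0,0,0,0,0,0,28,0,0,0,0,0,0,28,0,0,0,0,-6,0,28,0,0,0,0,-12,0,28,0,0,0,0,-20,0,28,0,0,0,0,-30,0,28,0,0,0,0,-42,0,28,0,0,0,0,-54,0,28,0,0,0,0,-66,0,28,0,0,0,0,-78,0,28,0,0,0,0,-90,0,28,0,0,0,0,-102,0,28,0,0,0,0,-112,0,28,0,0,0,0,-120,0,28,0,0,0,0,-126,0,28,0,0,0,0,-130,0,28,0,0,0,0,-132,0,28,0,0,0,0,-132,0,28,0,0,0,0])

```text
clock: 6.95
eef_pos: [0.5929, -0.0648, 0.1413]
ee_rot: [-0.187, -3.127, -0.001]
ft_force: [-8.9, -0.0, 5.5]
width: 0.0003
grasp_force: 4.2
```

carry_out(targets=[-2,0,0,0,0,0,0,-4,0,0,0,0,0,0,-4,0,0,0,0,0,0])

```text
clock: 7.25
eef_pos: [0.593, -0.0647, 0.1413]
ee_rot: [-0.185, -3.119, -0.002]
ft_force: [-15.4, -1.6, 10.9]
width: 0.0005
grasp_force: 7.8
```

carry_out(targets=[-2,0,0,0,0,0,0,-4,0,0,0,0,0,0,-4,0,0,0,0,0,0])

```text
clock: 7.55
eef_pos: [0.593, -0.0647, 0.1413]
ee_rot: [-0.184, -3.11, -0.002]
ft_force: [-23.2, -1.3, 16.5]
width: 0.0004
grasp_force: 11.4
```

carry_out(targets=[20,0,0,0,0,0,0,25,0,-20,0,0,0,0,25,20,-60,0,0,0,50,73,60,-60,0,0,0,50,73,110,-60,0,0,0,50,73,160,-60,0,0,0,50,73,210,-60,0,0,0,50,73,260,-60,0,0,0,50,73,300,-60,0,0,0,50,73,314,-60,0,0,0,50,73,314,-60,0,0,0,50,73,314,-60,0,0,0,50], newtons=25)

```text
clock: 8.75
eef_pos: [0.5696, 0.2537, 0.2014]
ee_rot: [-0.188, -3.136, 0.001]
ft_force: [-0.7, 0.5, 0.0]
width: 0.0498
grasp_force: 0.0
```

```bash
python3 - <<'E'
from h import *
s=snap('wrist','w4.png');b=snap('top','t4.png');st=ctrl.state()
print(st['eef_pos'],st['ee_rot'],st['width'],-np.array(s['R']).T@np.array(s['t']))
w=cv2.resize(cv2.imread('pics/w4.png')[:,80:480],(400,420))
t=cv2.cvtColor(np.array(b['pixels']),cv2.COLOR_RGB2BGR)[140:280,235:365]
t=cv2.resize(t,(390,420),interpolation=cv2.INTER_CUBIC);cv2.imwrite('pics/m4.png',np.hstack([w,t]))
E
```

```text
[0.56970308 0.2525591  0.20148694] [-1.90960138e-01 -3.13534450e+00  7.72168654e-04] 0.05007097164681714 [0.49854201 0.26187784 0.36380279]
```

View pics/m4.png

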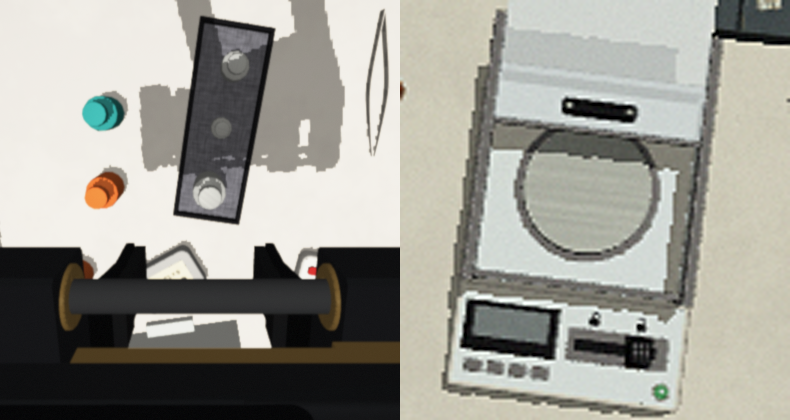

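The wrist crop shows the tray with the large weight at (209,193), small at (221,127) and medium at (235,65), so the large one is confirmed. In the top crop the pane is back with its bar at (599,109), the pan is open at (588,188), and the lock is at the right end of its slot. I'll now measure these numerically.

```bash
python3 - <<'E'
from h import *
s=snap('wrist');b=snap('top');st=ctrl.state();tcp=np.array(st['eef_pos'])
g=np.array(b['pixels']).astype(int).mean(2)
m=np.zeros(g.shape,np.uint8);m[165:185,285:318]=g[165:185,285:318]<70
n,l,q,c=cv2.connectedComponentsWithStats(m);i=1+np.argmax(q[1:,4]);bar=ray(b,*c[i],.1535)
print('bar',c[i],bar,'moved',bar-[.49382,-.0517,.1535])
# pan rim extremes in crop px
pan=[ray(b,235+(u-400)/3,140+v/3,.071) for u,v in((516,186),(659,190))];print('pan',pan,np.mean(pan,0),np.linalg.norm(pan[0]-pan[1]), ray(b,235+(585-400)/3,140+260/3,.071))
w=cv2.cvtColor(np.array(s['pixels']),cv2.COLOR_RGB2BGR)[165:225,255:325]
g=w.astype(int).mean(2)
m=(g>125).astype(np.uint8);n,l,q,c=cv2.connectedComponentsWithStats(m)
for k in range(1,n):
    if q[k,4]>60: print(q[k],c[k]+[255,165])
cv2.imwrite('pics/w4c.png',cv2.resize(w,(700,600),interpolation=cv2.INTER_CUBIC))
th=.1178
for z,u,v in((.057,289,193),(.037,289,193)): 
    X=ray(s,u,v,z)-tcp;print(X+tcp,'tool dx,dy',-X[0]*np.cos(th)+X[1]*np.sin(th),X[0]*np.sin(th)+X[1]*np.cos(th))
E
```

```text
bar [301.21428571 176.32539683] [ 0.60615652 -0.06827835  0.1535    ] moved [ 1.12336523e-01 -1.65783498e-02 -2.77555756e-17]
pan [array([ 0.55292996, -0.00118273,  0.071     ]), array([ 0.54849017, -0.12253   ,  0.071     ])] [ 0.55071006 -0.06185636  0.071     ] 0.12142845856829372 [ 0.48963664 -0.05903371  0.071     ]
[  0   0   5  44 141] [256.45390071 180.71631206]
[   6    3   63   49 1244] [294.39308682 195.27974277]
[  0  36  70  24 410] [284.78536585 220.27073171]
[0.56917115 0.26044738 0.057     ] tool dx,dy 0.001628535882282596 0.007821872492853847
[0.57376171 0.26041736 0.037     ] tool dx,dy -0.002933742286261834 0.00833157846160074
```

View pics/w4c.png

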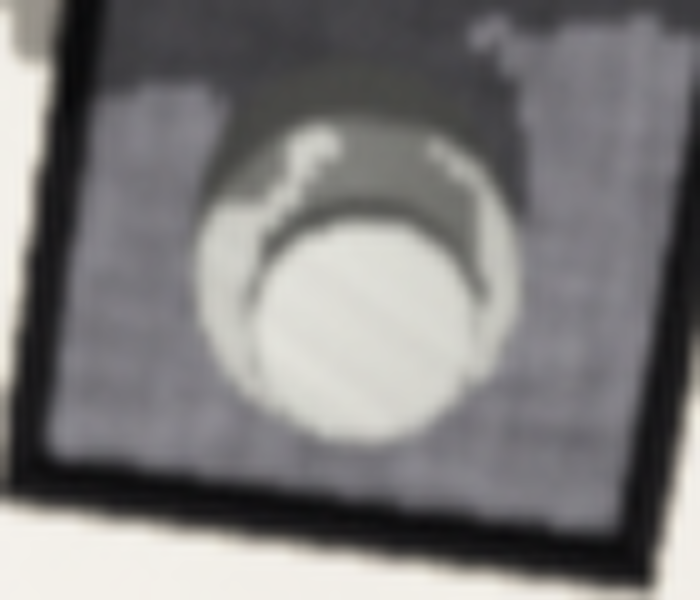

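```bash
python3 - <<'E'
from h import *
b=snap('top');th=.1178
P=np.array([.5507,-.0610]);xb=np.array([np.cos(th),-np.sin(th)]);yb=np.array([np.sin(th),np.cos(th)])
f=lambda w:np.round([(w[:2]-P)@xb*1e3,(w[:2]-P)@yb*1e3],1)
for n,u,v,z in(('pane front',495,118,.1355),('pane front',697,140,.1355),('bar',599,109,.1535),('front frame',470,277,.14),('ff',690,303,.14),('deck FL',445,388,.058),('FR',680,412,.058)):
    print(n,f(ray(b,235+(u-400)/3,140+v/3,z)))
im=cv2.cvtColor(np.array(b['pixels']),cv2.COLOR_RGB2BGR)
o=cv2.imread('pics/b.png')
h=lambda i:cv2.resize(i[95:245,245:350],(390,557),interpolation=cv2.INTER_CUBIC)
cv2.imwrite('pics/m5.png',np.hstack([h(o),h(im)]))
E
```

```text
pane front [42.2 81. ]
pane front [ 42.3 -82.6]
bar [55.9 -1. ]
front frame [-87.1  86.3]
ff [-88.6 -89.5]
deck FL [-181.1  100.9]
FR [-179.5  -99.3]
```

View pics/m5.png

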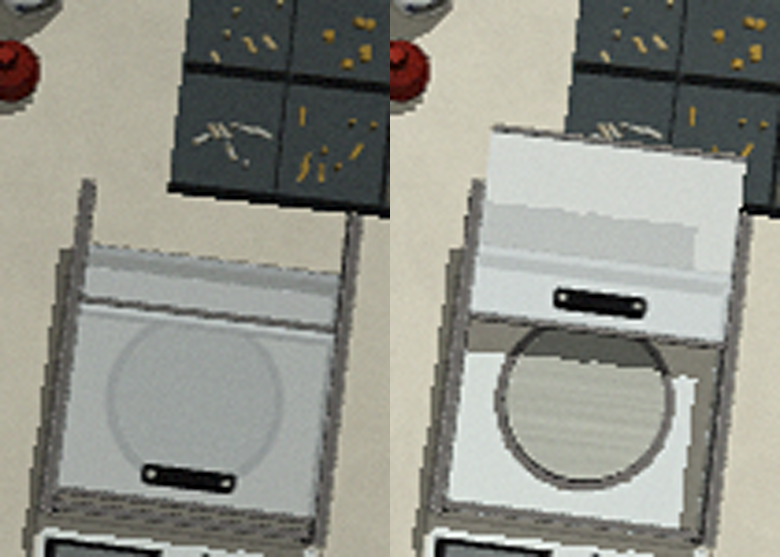

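Left is the start and right is now: the static crossbar is at about row 330 in both, and the bar has moved from row 478 to row 303. The pane front now lines up with x≈40 mm, and the 23 N push gave no further motion, so it is at its back end stop. It must have started slightly ajar, so I'll shut it firmly to the front stop later. Next I'll grasp the large weight.

carry_out(targets=[-3,10,40,0,0,0,50,-3,10,80,0,0,0,50,-3,10,110,0,0,0,50,-3,10,140,0,0,0,50,-3,10,165,0,0,0,50,-3,10,178,0,0,0,50,-3,10,184,0,0,0,50,-3,10,184,0,0,0,50,-3,10,184,0,0,0,40,-3,10,184,0,0,0,32,-3,10,184,0,0,0,26,-3,10,184,0,0,0,26,-3,10,184,0,0,0,26,-3,10,184,0,0,0,26], newtons=25)

```text
clock: 10.4
eef_pos: [0.5743, 0.2635, 0.0186]
ee_rot: [0.187, 3.135, -0.001]
ft_force: [-2.3, -3.4, 6.1]
width: 0.0292
grasp_force: 25.0
```

carry_out(targets=[0,0,-20,0,0,0,26,0,0,-50,0,0,0,26,0,0,-90,0,0,0,26,0,0,-130,0,0,0,26,0,-20,-165,0,0,0,26,-4,-60,-170,0,0,0,26,-6,-100,-170,0,0,0,26,-8,-140,-170,0,0,0,26,-10,-180,-170,0,0,0,26,-12,-220,-170,0,0,0,26,-14,-260,-170,0,0,0,26,-15,-295,-170,0,0,0,26,-15,-315,-170,0,0,0,26,-15,-324,-170,0,0,0,26,-15,-324,-170,0,0,0,26,-15,-324,-170,0,0,0,26])

```text
clock: 12.0
eef_pos: [0.5498, -0.0586, 0.1873]
ee_rot: [-0.188, -3.135, -0.002]
ft_force: [0.3, -0.5, -2.2]
width: 0.0289
grasp_force: 25.0
```

```bash
python3 - <<'E'
from h import *
s=ctrl.state();print({k:np.round(s[k],4).tolist() for k in('clock','eef_pos','ee_rot','ft_force','width','grasp_force')})
d=np.array([.5508,-.0602])-s['eef_pos'][:2];t=.1178
print('dx,dy mm',1e3*(-d[0]*np.cos(t)+d[1]*np.sin(t)),1e3*(d[0]*np.sin(t)+d[1]*np.cos(t)))
E
```

```text
{'clock': 12.0, 'eef_pos': [0.5498, -0.0586, 0.1873], 'ee_rot': [-0.1878, -3.1354, -0.0016], 'ft_force': [0.3224, -0.5428, -2.1544], 'width': 0.0289, 'grasp_force': 24.999}
dx,dy mm -1.1416668134989136 -1.4631846256617833
```

carry_out(targets=[-1,-1,30,0,0,0,26,-1,-1,60,0,0,0,26,-1,-1,80,0,0,0,26,-1,-1,92,0,0,0,26,-1,-1,97,0,0,0,26,-1,-1,99,0,0,0,26,-1,-1,100,0,0,0,26,-1,-1,101,0,0,0,26,-1,-1,101,0,0,0,26])

```text
clock: 12.9
eef_pos: [0.5514, -0.0609, 0.0872]
ee_rot: [0.188, 3.135, -0.001]
ft_force: [-1.2, -0.5, -2.3]
width: 0.0293
grasp_force: 25.0
```

carry_out(targets=[0,0,0.5,0,0,0,26,0,0,1,0,0,0,26,0,0,1.5,0,0,0,26,0,0,1.5,0,0,0,26])

```text
clock: 13.3
eef_pos: [0.551, -0.0609, 0.0851]
ee_rot: [0.188, 3.136, -0.0]
ft_force: [0.1, -0.4, -2.0]
width: 0.029
grasp_force: 25.0
```

carry_out(targets=[0,0,0.5,0,0,0,26,0,0,1,0,0,0,26,0,0,1.5,0,0,0,26,0,0,1.5,0,0,0,26])

```text
clock: 13.7
eef_pos: [0.551, -0.0609, 0.0836]
ee_rot: [0.188, 3.136, -0.0]
ft_force: [-0.4, -0.9, -0.8]
width: 0.0291
grasp_force: 25.0
```

carry_out(targets=[0,0,0.5,0,0,0,26,0,0,1,0,0,0,26,0,0,1,0,0,0,26])

```text
clock: 14.0
eef_pos: [0.551, -0.0609, 0.0826]
ee_rot: [0.188, 3.136, -0.0]
ft_force: [0.5, 0.5, -0.6]
width: 0.029
grasp_force: 25.0
```

carry_out(targets=[0,0,0.5,0,0,0,26,0,0,1,0,0,0,26,0,0,1.5,0,0,0,26,0,0,1.5,0,0,0,26])

```text
clock: 14.4
eef_pos: [0.5511, -0.0608, 0.0815]
ee_rot: [0.188, 3.136, -0.0]
ft_force: [-1.9, -0.2, 4.9]
width: 0.029
grasp_force: 25.0
```

carry_out(targets=[0,0,-0.5,0,0,0,28,0,0,-0.5,0,0,0,30,0,0,-0.5,0,0,0,33,0,0,-0.5,0,0,0,38,0,0,-0.5,0,0,0,46,0,0,-0.5,0,0,0,50,0,0,-0.5,0,0,0,50,0,0,-0.5,0,0,0,50,0,0,-15,0,0,0,50,0,0,-40,0,0,0,50,0,0,-80,0,0,0,50,0,0,-120,0,0,0,50,0,0,-120,0,0,0,50])

```text
clock: 15.7
eef_pos: [0.5547, -0.0618, 0.2066]
ee_rot: [0.187, 3.124, -0.005]
ft_force: [1.2, 0.3, -0.5]
width: 0.0499
grasp_force: 0.0
```

carry_out(targets=[-30,0,0,0,0,0,0,-60,0,0,0,0,0,0,-87,0,0,0,0,0,0,-87,0,0,0,0,0,0,-87,0,20,0,0,0,0,-87,0,40,0,0,0,0,-87,0,55,0,0,0,0,-87,0,63,0,0,0,0,-87,0,63,0,0,0,0], newtons=20)

```text
clock: 16.6
eef_pos: [0.6361, -0.0709, 0.1372]
ee_rot: [-0.188, -3.134, -0.001]
ft_force: [0.3, 0.3, 0.9]
width: 0.0003
grasp_force: 0.0
```

carry_out(targets=[0,0,-4,0,0,0,0,5,0,-4,0,0,0,0,10,0,-4,0,0,0,0,16,0,-4,0,0,0,0,24,0,-4,0,0,0,0,34,0,-4,0,0,0,0,44,0,-4,0,0,0,0,54,0,-4,0,0,0,0,64,0,-4,0,0,0,0,74,0,-4,0,0,0,0,84,0,-4,0,0,0,0,94,0,-4,0,0,0,0,104,0,-4,0,0,0,0,112,0,-4,0,0,0,0,118,0,-4,0,0,0,0,122,0,-4,0,0,0,0,125,0,-4,0,0,0,0,125,0,-4,0,0,0,0])

```text
clock: 18.4
eef_pos: [0.5123, -0.0563, 0.1419]
ee_rot: [-0.187, -3.134, 0.0]
ft_force: [0.0, -0.8, -0.1]
width: 0.0007
grasp_force: 0.0
```

carry_out(targets=[3,0,0,0,0,0,0,6,0,0,0,0,0,0,6,0,0,0,0,0,0])

```text
clock: 18.7
eef_pos: [0.5067, -0.0556, 0.142]
ee_rot: [-0.188, -3.135, 0.0]
ft_force: [0.3, -0.2, -0.9]
width: 0.0009
grasp_force: 0.3
```

carry_out(targets=[2,0,0,0,0,0,0,4,0,0,0,0,0,0,4,0,0,0,0,0,0])

```text
clock: 19.0
eef_pos: [0.5028, -0.0551, 0.142]
ee_rot: [-0.188, -3.135, 0.0]
ft_force: [0.2, 0.2, -0.3]
width: 0.0003
grasp_force: 0.4
```

carry_out(targets=[2,0,0,0,0,0,0,4,0,0,0,0,0,0,4,0,0,0,0,0,0])

```text
clock: 19.3
eef_pos: [0.5024, -0.0551, 0.1424]
ee_rot: [0.189, 3.129, -0.001]
ft_force: [7.0, 0.0, -5.6]
width: 0.0004
grasp_force: 3.4
```

carry_out(targets=[2,0,0,0,0,0,0,4,0,0,0,0,0,0,4,0,0,0,0,0,0])

```text
clock: 19.6
eef_pos: [0.5023, -0.0553, 0.1428]
ee_rot: [0.191, 3.12, -0.002]
ft_force: [12.8, 1.3, -10.3]
width: 0.0005
grasp_force: 6.4
```

carry_out(targets=[2,0,0,0,0,0,0,4,0,0,0,0,0,0,4,0,0,0,0,0,0])

```text
clock: 19.9
eef_pos: [0.5022, -0.0556, 0.1433]
ee_rot: [0.192, 3.111, -0.004]
ft_force: [19.6, 2.3, -13.3]
width: 0.0006
grasp_force: 9.3
```

carry_out(targets=[-14,0,0,0,0,0,0,-20,0,-10,0,0,0,0,-20,0,-50,0,0,0,0,-20,40,-80,0,0,0,0,-20,90,-80,0,0,0,0,-20,140,-80,0,0,0,0,-20,190,-80,0,0,0,0,-20,240,-80,0,0,0,0,-20,290,-80,0,0,0,0,-20,300,-80,0,0,0,0,-20,300,-80,0,0,0,0])

```text
clock: 21.0
eef_pos: [0.5459, 0.2433, 0.2215]
ee_rot: [-0.182, -3.134, 0.002]
ft_force: [-0.3, -0.2, -0.1]
width: 0.0005
grasp_force: 0.0
```

```bash
python3 - <<'E'
from h import *
a=snap('scene','a6.png');b=snap('top','b6.png')
x=cv2.imread('pics/a6.png');y=cv2.imread('pics/b6.png')
x=cv2.resize(x[130:290,210:430],(440,320),interpolation=cv2.INTER_CUBIC);x=cv2.copyMakeBorder(x,0,240,0,0,cv2.BORDER_CONSTANT)
o=cv2.imread('pics/b.png')
x[330:550,:220]=cv2.resize(o[205:275,245:315],(220,220))
y=cv2.resize(y[150:290,245:335],(360,560),interpolation=cv2.INTER_CUBIC)
cv2.imwrite('pics/m6.png',np.hstack([x,y]))
g=np.array(b['pixels']).astype(int).mean(2)
m=np.zeros(g.shape,np.uint8);m[216:236,280:312]=g[216:236,280:312]<70
n,l,q,c=cv2.connectedComponentsWithStats(m);i=1+np.argmax(q[1:,4]);bar=ray(b,*c[i],.1535);print(c[i],q[i],bar)
E
```

```text
[294.70338983 227.99152542] [282 225  26   7 118] [ 0.48344364 -0.05142209  0.1535    ]
```

View pics/m6.png

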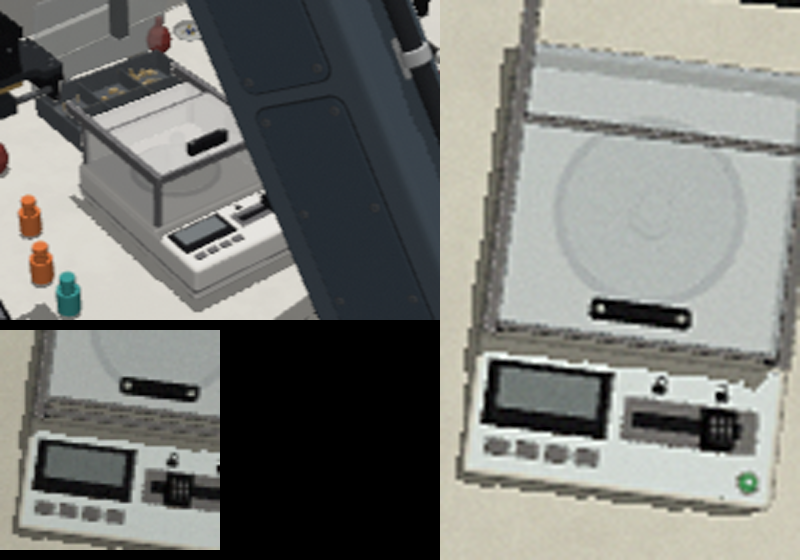

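The top view shows the lid bar at the front stop, 124 mm from its back position, and the lock at the open padlock (720,428). The weight stands in the middle of the pan, with concentric outlines at (655,212). I'm handing it in.

```bash
python3 -c "
from station import ctrl
print(ctrl.sign_off())"
```

```text
the job is handed in; nothing more can be done
None
```

The job is handed in at about 21 s: the lock is at its free end stop, the large weight is upright on the middle of the pan, the roof pane is shut to its front stop, and I did not touch the other weights or the beaker; no verdict came back.

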